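Find and seat the rocking tile sample

TASK

One of the four tile samples in the display board is not pressed home: press down lightly near the edge of the tiles, one after another, until you find the one that rocks, and let it visibly tip under your finger for a moment. Then push that tile down at its middle until it sits firm and level, take your hand away, and touch no other tile after that. Only press: do not lift any tile, and leave the things around the board where they are.

Things in the scene. Friction and masses are not known exactly. Their poses are not given: they have to be found in the camera images.
- board: wooden tile display board fixed on the counter, 250 x 250 mm, rims 16 mm high, 2 x 2 square cells of about 108 mm, centres at x, y = +-61 mm; origin at the centre of its underside on the counter top, x and y along its sides, z up. In each cell are four 14 mm corner pads, centred 38 mm from the tile's centre lines; one cell's pads are 4 mm lower than the others'
- tile_1: one of four identical plain white ceramic tiles, 100 x 100 x 10 mm, 0.18 to 0.30 kg, lying loose in a cell; origin at the centre of its underside, z up, face 10 mm above the origin. At the start all lie level, underside 10 mm above the counter. Three stand firm on their corner pads; one, any of the four, stands only on a stud under its middle and rocks (see stud)
- tile_2: one of four identical plain white ceramic tiles, 100 x 100 x 10 mm, 0.18 to 0.30 kg, lying loose in a cell; origin at the centre of its underside, z up, face 10 mm above the origin. At the start all lie level, underside 10 mm above the counter. Three stand firm on their corner pads; one, any of the four, stands only on a stud under its middle and rocks (see stud)
- tile_3: one of four identical plain white ceramic tiles, 100 x 100 x 10 mm, 0.18 to 0.30 kg, lying loose in a cell; origin at the centre of its underside, z up, face 10 mm above the origin. At the start all lie level, underside 10 mm above the counter. Three stand firm on their corner pads; one, any of the four, stands only on a stud under its middle and rocks (see stud)
- tile_4: one of four identical plain white ceramic tiles, 100 x 100 x 10 mm, 0.18 to 0.30 kg, lying loose in a cell; origin at the centre of its underside, z up, face 10 mm above the origin. At the start all lie level, underside 10 mm above the counter. Three stand firm on their corner pads; one, any of the four, stands only on a stud under its middle and rocks (see stud)
- stud (a joint): 24 mm square stud under the rocking tile; m pushed in: 0 at the start, 0.004 when the tile is home on its lower pads, 4 mm below the others. 1 to 3 N on the tile's edge tips it 0.08 to 0.12 rad, its pressed edge giving 3 to 4 mm; let go, it falls level. Some 10 N at its middle push tile and stud straight down; the stud slides stiffly (12 N) and stays where left. Under which tile it is, is not told
- tin: bystander: small metal tin, 64 mm across, 85 mm high, standing loose beside the board; origin at the centre of its underside
- tape: bystander: roll of tape, 84 mm across, 25 mm high, lying loose beside the board; origin at the centre of its underside
- carton: bystander: small carton 60 x 90 x 50 mm, standing loose beside the board; origin at the centre of its underside
Mind the look-alikes: they are no part of the job. Leave any orange or pink look-alike of the tile_4 alone.

How it is judged:
By the outcome, as a careful person would: the job done as asked, in the order asked, and still so for the second after the job is handed in, with the robot touching nothing.
It also fails if it takes over 51 s, if anything falls off the work surface, if the arm or the gripper's body presses on something with over 40 N, if the wrist force passes 120 N, or if a joint passes its speed limit or range.

ROBOT

A 6-joint arm with a two-finger parallel gripper is mounted at the origin on the work surface. World frame = base frame: x ahead of the robot, y to its left, z up, the work surface at z = 0. Lengths are in mm, angles in degrees, forces in N, time in s.
With the tool pointing down it reaches from about 300 to 850 mm from the base axis. Payload 4.2 kg.
Tool frame: the origin (TCP) lies at the very end of the fingers, on their centre line; the grasp point (between the pads) lies 19 mm behind it; x points along the fingers, y is the direction in which the jaws open and shut, and the axes are right-handed (so a half turn about x gives the same grasp; the last joint's range is limited). The gripper opens to 91 mm and grips with 3 to 60 N. Pads are 32 mm wide; open, the fingers measure 118 mm over their backs; the gripper's body (76 mm by 178 mm) begins 60 mm behind the grasp point.
Start: joints at [-74.427, 18.312, 89.639, -0, 72.044, -1.146], TCP at [165.417, -550.709, 213.976] pointing down, gripper open.
Joint ranges: [-177.97, 177.97], [-48.28, 115.42], [12.27, 149.76], [-77.06, 257.06], [2.81, 150.46], [-146.56, 146.56]. Speed limits (degrees/s): [147.25, 147.25, 180, 180, 180, 180].

INTERFACE

Orientations are given as [roll, pitch, yaw] about the fixed x, y, z axes, in that order (R = Rz(yaw) Ry(pitch) Rx(roll)).
In Python, from workcell import sensors, grab_frame, job_done, finder gives the robot as it stands.
- The arm moves only by the tool play_rows, never from a script. Its argument "motion" is a list of rows, each a list of 5 numbers: the shift along the world's x, y, z in m, then the turn about the world's z in rad, then the opening, from 0 (shut) to 1 (fully open). In form: [[tx, ty, tz, roll, fingers], ...]. A call has exactly 8 rows; each row is the pose to reach, as a shift and turn from the pose commanded when the call began; what a row does not reach only later rows make up. A row lasts 1/12 s, in which the tool goes at most 41.7 mm and 7.16 degrees, less where a joint would pass 70% of its speed; a pose out of reach is approached as far as the arm can. A call with a gripper value outside its range is refused whole. The fingers move at their own pace and stop on an object; "squeeze" is the grip in N (left out, the last holds). Time passes only in rows, so rows that repeat a pose let the fingers close, or fill a call up. It gives the time, the measured TCP pose, the force and the opening at its end, in the units of the state.
- sensors.state(): the state, without advancing time (a new reading comes with each control period).
- grab_frame(name): name is "side" or "top"; returns a dict with "img" (420x560x3 uint8, blue, green, red), "fx", "fy", "cx", "cy" (pixels), "rvec" (rotation vector, rad) and "tvec" (3), from world to camera coordinates, as OpenCV has them. Camera axes: x right, y down, z forward; pixel columns grow to the right and rows downward; lengths in mm; the calibration is good to about 2 mm. A picture is of the moment at which its call begins. There is no depth.
- job_done(): hands the job in, once; it reports no verdict.
Trained networks look in a picture, given as the dict that the camera call returned (one of the last four; its "shot" number tells which), for a name from the list of things; names that differ only in an ending like _2 or _b are one class to them, and where a whole thing is asked for, a point or a joint stands for the part that bears it (a point fixed in the world has none). Each returns a list of dicts, best first, with "conf" (0 to 1); they miss things now and then, are a little off and sometimes report something else, mostly with a low value. They report only what shows in the picture. A call takes as long as a camera call. They do not tell look-alikes from the thing itself.
- finder.spot_in(picture, label): "point" ([column, row] in pixels, amid what is visible of it).
- finder.spot_point(picture, label): "point" ([column, row] in pixels: a listed point, or the origin of a listed thing).
The state is a dict: "time_s": time; "qpos": joint angles; "qvel": joint speeds; "effort": joint torques, N m; "ee_pos": TCP position; "ee_rot": TCP orientation; "force": force on the tool from outside, world axes, zero at the start; "torque": the same for the moment, N m; "gripper_width": finger opening in mm.
Only numpy, scipy, OpenCV 4.12 (cv2) and the standard library are available. Lean on these libraries where they do the work, as an engineer would, in place of code of your own. Each camera call takes 0.05 s, during which the arm holds its last target.

## Working session

There is one attempt and no reset: what is moved stays moved. The work goes in short steps, Python scripts to look and compute and a tool call to move; the robot and the scene stay as the last step left them, time stands still between calls to the robot, and variables do not carry over. Pictures are saved under pics/ and viewed, and the job is handed in when it is done.

Besides the shell and the picture viewer there is one more tool, called as name([rows], argument=value, ...), one row to a line, values as JSON. play_rows: Moves the arm, as the interface text tells. Its arguments: {"type":"object","properties":{"motion":{"type":"array","items":{"type":"array","items":{"type":"number"}}},"squeeze":{"type":"number"}},"required":["motion"]}

```bash
mkdir -p pics; cat > h.py <<'E'
import numpy as np, cv2
from workcell import sensors, grab_frame, job_done, finder
def ray(p,pt,z):
    R,_=cv2.Rodrigues(np.array(p["rvec"],float)); t=np.array(p["tvec"],float).ravel()
    d=R.T@np.array([(pt[0]-p["cx"])/p["fx"],(pt[1]-p["cy"])/p["fy"],1.0]); c=-R.T@t
    return c+d*(z-c[2])/d[2]
def proj(p,X):
    K=np.array([[p["fx"],0,p["cx"]],[0,p["fy"],p["cy"]],[0,0,1.]])
    return cv2.projectPoints(np.array(X,float).reshape(-1,1,3),np.array(p["rvec"],float),np.array(p["tvec"],float),K,None)[0].reshape(-1,2)
E
python3 - <<'E'
from h import *
s=sensors.state(); print({k:np.round(v,2).tolist() for k,v in s.items()})
for n in("top","side"):
    p=grab_frame(n); cv2.imwrite(f"pics/{n}0.png",p["img"])
    for l in("board","tile_1"):
        for d in finder.spot_point(p,l): print(n,l,d["conf"],np.round(d["point"],1),np.round(ray(p,d["point"],0 if l=="board" else 10),1))
E
```

```text
{'time_s': 0.0, 'qpos': [-74.43, 18.35, 89.71, -0.0, 72.04, -1.14], 'qvel': [-0.04, 0.0, 0.0, 0.01, -0.06, 0.01], 'effort': [-0.0, -41.25, -23.2, 0.07, 0.05, -0.0], 'ee_pos': [165.28, -550.2, 213.12], 'ee_rot': [-90.71, 89.9, 106.01], 'force': [-0.34, -0.33, 0.22], 'torque': [-0.0, -0.06, -0.03], 'gripper_width': 91.16}
top board 0.82 [208.1 227.1] [552.  194.8   0. ]
top tile_1 0.95 [225.8 189.2] [634.8 156.   10. ]
top tile_1 0.87 [174.6 209.2] [590.3 267.   10. ]
top tile_1 0.81 [246.1 240.2] [522.1 110.9  10. ]
top tile_1 0.75 [214.3 350.6] [289.3 176.6  10. ]
top tile_1 0.74 [203.8 103.2] [831.9 207.5  10. ]
top tile_1 0.6 [190.3 262.7] [473.8 230.6  10. ]
top tile_1 0.58 [368.6 134.1] [ 761.8 -164.4   10. ]
side board 0.92 [283.8 283.7] [551.  197.4   0. ]
side board 0.75 [286.  189.7] [569.5 -23.4   0. ]
side tile_1 0.97 [207.7 131.8] [ 760.6 -171.7   10. ]
side tile_1 0.96 [307.7 243.3] [516.3 114.3  10. ]
side tile_1 0.93 [434.8 289. ] [297.3 186.5  10. ]
side tile_1 0.9 [241.2 257.8] [630.6 158.9  10. ]
side tile_1 0.74 [123.5 269.1] [828.5 204.4  10. ]
side tile_1 0.73 [327.2 302.6] [475.9 231.9  10. ]
side tile_1 0.59 [251.7 317.4] [595.1 271.8  10. ]
```

View pics/top0.png

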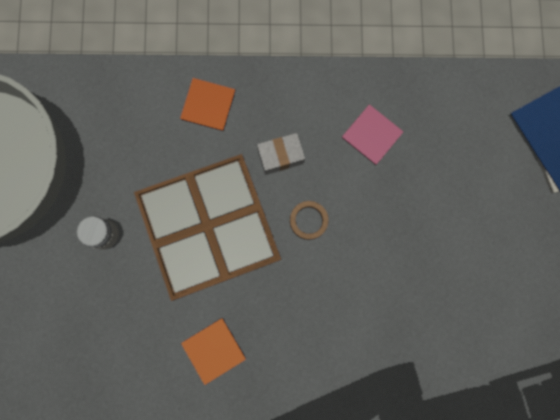

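View pics/side0.png

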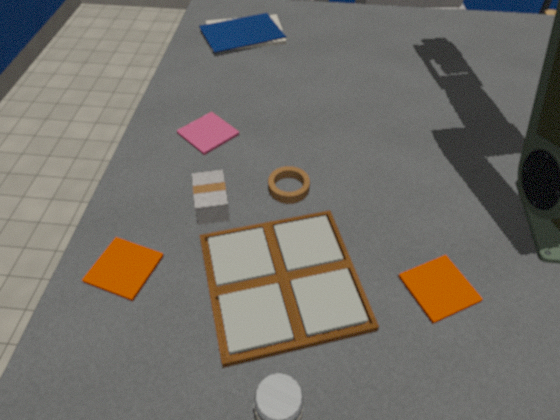

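The board shows at top (208,227) with white tiles at top (226,189), (172,209), (244,241) and (189,263). The look-alikes, orange at (208,104) and (213,350) and pink at (373,134), lie off the board. Next I'll refine the tile positions.

```bash
python3 - <<'E'
from h import *
for n,q in(("top",[(226,189),(172,209),(244,241),(189,263)]),("side",[(241,256),(256,317),(308,242),(330,301)])):
    p=grab_frame(n); im=p["img"]; hsv=cv2.cvtColor(im,cv2.COLOR_BGR2HSV)
    m=((hsv[...,1]<60)&(hsv[...,2]>(140))).astype(np.uint8)
    print(n,[hsv[b,a].tolist() for a,b in q])
    k,lab,st,ce=cv2.connectedComponentsWithStats(m)
    C=[]
    for a,b in q:
        l=lab[b,a]; cs,_=cv2.findContours((lab==l).astype(np.uint8),0,1)
        c=max(cs,key=cv2.contourArea).reshape(-1,2)
        w=np.array([ray(p,x,20)[:2] for x in c],np.float32)
        r=cv2.minAreaRect(w); C.append(r[0]); print(st[l][4],np.round(r[0],1),np.round(r[1],1),round(r[2],1))
    C=np.array(C); print("centre",C.mean(0), "dirs",[np.round(np.degrees(np.arctan2(*(C[i]-C[j])[::-1])),1) for i,j in((0,2),(1,3),(1,0),(3,2))])
E
```

```text
top [[36, 16, 156], [37, 15, 156], [33, 14, 161], [33, 14, 160]]
1916 [632.4 159.7] [96.4 96.3] 20.3
1977 [590.1 274.3] [96.5 96.4] 20.3
2040 [517.8 117.5] [97.3 97.3] 20.2
2099 [475.5 231.9] [97.3 97.3] 20.3
centre [553.94776154 195.82844734] dirs [np.float64(20.2), np.float64(20.3), np.float64(110.3), np.float64(110.3)]
side [[28, 20, 170], [30, 11, 165], [28, 18, 170], [25, 19, 174]]
2674 [632.6 158.9] [100.2 100.6] 20.2
3615 [590.5 273. ] [ 99.9 100.6] 20.2
2470 [517.6 116.7] [ 99.4 100.4] 20.3
3320 [475.7 230.9] [ 99.4 100.6] 20.1
centre [554.13909149 194.8924408 ] dirs [np.float64(20.2), np.float64(20.1), np.float64(110.3), np.float64(110.1)]
```

```bash
python3 - <<'E'
from h import *
from scipy.spatial.transform import Rotation as R
s=sensors.state(); M=R.from_euler('xyz',s["ee_rot"],degrees=True).as_matrix(); print(np.round(M,3)); y=M[:,1]
print("y azim",np.degrees(np.arctan2(y[1],y[0])))
c=np.array([554.05,195.3]);a=np.radians(20.2);u=np.array([np.cos(a),np.sin(a)]);v=np.array([-u[1],u[0]])
for n,i,j in("A",1,-1),("B",1,1),("C",-1,-1),("D",-1,1):
    t=c+61*(i*u+j*v); print(n,t.round(1),"-u36",(t-36*u).round(1),"+u36",(t+36*u).round(1))
print(s["ee_pos"],s["time_s"])
E
```

```text
[[-0.     0.288 -0.958]
 [ 0.    -0.958 -0.288]
 [-1.    -0.    -0.   ]]
y azim -73.28132687250964
A [632.4 159.1] -u36 [598.6 146.7] +u36 [666.1 171.5]
B [590.2 273.6] -u36 [556.4 261.2] +u36 [624. 286.]
C [517.9 117. ] -u36 [484.1 104.6] +u36 [551.7 129.4]
D [475.7 231.5] -u36 [442.  219.1] +u36 [509.5 243.9]
[ 165.40434333 -550.628869    213.84122554] 0.4
```

play_rows([
  [0.02,0.04,0,0.1,0],
  [0.04,0.07,0,0.2,0],
  [0.055,0.105,0,0.3,0],
  [0.07,0.14,0,0.4,0],
  [0.085,0.175,0,0.5,0],
  [0.1,0.21,0,0.6,0],
  [0.12,0.245,0,0.7,0],
  [0.135,0.28,0,0.8,0],
], squeeze=10)

```text
time_s: 1.07
ee_pos: [301.2, -269.1, 214.2]
ee_rot: [92.1, 89.9, -25.1]
force: [1.6, 0.5, -0.5]
gripper_width: 41.1
```

play_rows([
  [0.015,0.03,0,0.1,0],
  [0.03,0.065,0,0.2,0],
  [0.05,0.1,0,0.3,0],
  [0.065,0.135,0,0.4,0],
  [0.085,0.17,0,0.5,0],
  [0.1,0.205,0,0.6,0],
  [0.12,0.24,0,0.7,0],
  [0.135,0.275,0,0.8,0],
])

```text
time_s: 1.73
ee_pos: [436.5, 6.3, 214.3]
ee_rot: [68.4, 89.9, -2.9]
force: [0.7, -0.5, 0.3]
gripper_width: 0.5
```

play_rows([
  [0.016,0.033,0,0.03,0],
  [0.032,0.066,0,0.03,0],
  [0.048,0.098,-0.01,0.03,0],
  [0.048,0.098,-0.05,0.03,0],
  [0.048,0.098,-0.09,0.03,0],
  [0.048,0.098,-0.125,0.03,0],
  [0.048,0.098,-0.155,0.03,0],
  [0.048,0.098,-0.174,0.03,0],
])

```text
time_s: 2.4
ee_pos: [481.5, 102.1, 37.1]
ee_rot: [-99.3, 89.8, -169.2]
force: [0.1, 0.1, -0.7]
gripper_width: 0.5
```

```bash
python3 - <<'E'
from h import *
from scipy.spatial.transform import Rotation as R
p=grab_frame("side"); q=grab_frame("top"); cv2.imwrite("pics/s1.png",np.vstack([cv2.resize(p["img"][180:380,180:480],(600,400)),cv2.resize(q["img"][150:300,130:355],(600,400))])[:, :][:600*2])
cv2.imwrite("pics/s1.png",cv2.resize(p["img"][180:380,180:480],(780,520)))
s=sensors.state(); M=R.from_euler('xyz',s["ee_rot"],degrees=True).as_matrix(); y=M[:,1]
print(np.degrees(np.arctan2(y[1],y[0])),s["ee_pos"],s["force"],s["gripper_width"])
E
```

```text
20.121051495439723 [480.77334494 101.85891646  37.07894329] [ 0.33162741 -0.85446826 -0.38997075] 0.9445092139347292
```

View pics/s1.png

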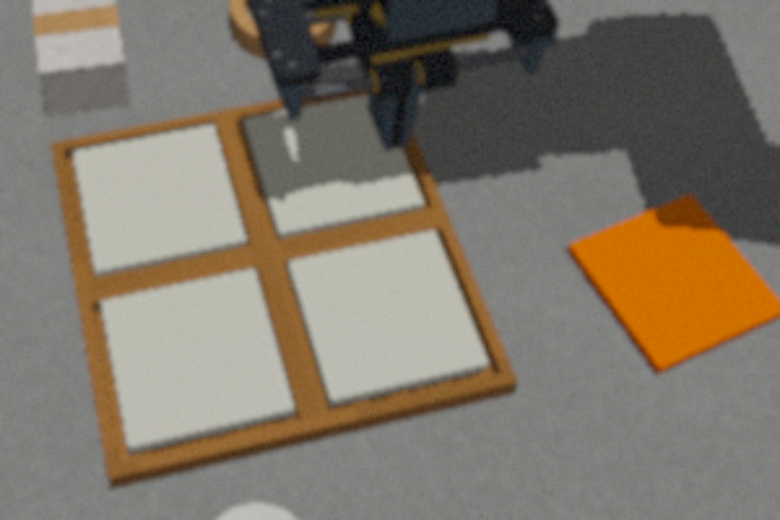

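The side crop shows the closed fingertips at (395,145), over the right edge of the near-right tile (C). I'll descend on it gently.

play_rows([
  [0.004,0.003,-0.002,0,0],
  [0.004,0.003,-0.004,0,0],
  [0.004,0.003,-0.007,0,0],
  [0.004,0.003,-0.01,0,0],
  [0.004,0.003,-0.013,0,0],
  [0.004,0.003,-0.015,0,0],
  [0.004,0.003,-0.015,0,0],
  [0.004,0.003,-0.015,0,0],
])

```text
time_s: 3.17
ee_pos: [487.3, 105.3, 25.0]
ee_rot: [108.1, 90.0, 38.2]
force: [-0.2, 0.5, -0.1]
gripper_width: 0.6
```

play_rows([
  [0,0,-0.0005,0,0],
  [0,0,-0.001,0,0],
  [0,0,-0.0015,0,0],
  [0,0,-0.002,0,0],
  [0,0,-0.002,0,0],
  [0,0,-0.002,0,0],
  [0,0,-0.002,0,0],
  [0,0,-0.002,0,0],
])

```text
time_s: 3.83
ee_pos: [487.4, 105.3, 23.0]
ee_rot: [88.5, 90.0, 18.7]
force: [0.1, -0.1, -0.8]
gripper_width: 0.5
```

play_rows([
  [-0.001,0,-0.0005,0,0],
  [-0.002,0,-0.001,0,0],
  [-0.003,0,-0.0015,0,0],
  [-0.003,0,-0.002,0,0],
  [-0.003,0,-0.0025,0,0],
  [-0.003,0,-0.0025,0,0],
  [-0.003,0,-0.0025,0,0],
  [-0.003,0,-0.0025,0,0],
])

```text
time_s: 4.5
ee_pos: [484.5, 105.3, 20.5]
ee_rot: [88.8, 90.0, 18.9]
force: [-0.2, -0.1, 0.0]
gripper_width: 0.5
```

play_rows([
  [0,0,-0.0005,0,0],
  [0,0,-0.0005,0,0],
  [0,0,-0.0005,0,0],
  [0,0,-0.0005,0,0],
  [0,0,-0.0005,0,0],
  [0,0,-0.0005,0,0],
  [0,0,-0.0005,0,0],
  [0,0,-0.0005,0,0],
])

```text
time_s: 5.17
ee_pos: [484.5, 105.3, 20.3]
ee_rot: [81.9, 90.0, 12.0]
force: [0.1, 0.1, 5.8]
gripper_width: 0.3
```

C is firm: 5.8 N at z=20.3 with no give. Next is D.

play_rows([
  [0,0,0.012,0,0],
  [-0.008,0.021,0.014,0,0],
  [-0.019,0.05,0.014,0,0],
  [-0.03,0.08,0.014,0,0],
  [-0.04,0.107,0.014,0,0],
  [-0.042,0.114,0.014,0,0],
  [-0.042,0.114,0.007,0,0],
  [-0.042,0.114,0.003,0,0],
])

```text
time_s: 5.83
ee_pos: [442.3, 219.0, 22.1]
ee_rot: [-43.6, 90.0, -113.4]
force: [0.2, 0.0, 0.0]
gripper_width: 0.5
```

play_rows([
  [0,0,0,0,0],
  [0,0,0,0,0],
  [0,0,-0.001,0,0],
  [0,0,-0.002,0,0],
  [0,0,-0.0025,0,0],
  [0,0,-0.0025,0,0],
  [0,0,-0.0025,0,0],
  [0,0,-0.0025,0,0],
])

```text
time_s: 6.5
ee_pos: [442.5, 219.2, 20.5]
ee_rot: [87.0, 90.0, 17.1]
force: [0.1, 0.6, 0.2]
gripper_width: 0.5
```

play_rows([
  [0,0,-0.0003,0,0],
  [0,0,-0.0004,0,0],
  [0,0,-0.0004,0,0],
  [0,0,-0.0004,0,0],
  [0,0,-0.0004,0,0],
  [0,0,-0.0004,0,0],
  [0,0,-0.0004,0,0],
  [0,0,-0.0004,0,0],
])

```text
time_s: 7.17
ee_pos: [442.4, 219.3, 20.1]
ee_rot: [95.7, 90.0, 25.8]
force: [0.4, -0.3, 0.7]
gripper_width: 0.5
```

play_rows([
  [0,0,-0.0003,0,0],
  [0,0,-0.0003,0,0],
  [0,0,-0.0003,0,0],
  [0,0,-0.0003,0,0],
  [0,0,-0.0003,0,0],
  [0,0,-0.0003,0,0],
  [0,0,-0.0003,0,0],
  [0,0,-0.0003,0,0],
])

```text
time_s: 7.83
ee_pos: [442.3, 219.2, 19.7]
ee_rot: [-88.0, 90.0, -157.9]
force: [-2.6, -0.4, 2.2]
gripper_width: 0.4
```

play_rows([
  [0,0,-0.0002,0,0],
  [0,0,-0.0004,0,0],
  [0,0,-0.0004,0,0],
  [0,0,-0.0004,0,0],
  [0,0,-0.0004,0,0],
  [0,0,-0.0004,0,0],
  [0,0,-0.0004,0,0],
  [0,0,-0.0004,0,0],
])

```text
time_s: 8.5
ee_pos: [442.2, 219.2, 19.3]
ee_rot: [-88.8, 90.0, -158.7]
force: [-2.4, -0.6, 2.9]
gripper_width: 0.9
```

D gives way with little force, so it looks like the rocker. I'll tip it further.

play_rows([
  [0,0,-0.0003,0,0],
  [0,0,-0.0005,0,0],
  [0,0,-0.0007,0,0],
  [0,0,-0.001,0,0],
  [0,0,-0.001,0,0],
  [0,0,-0.001,0,0],
  [0,0,-0.001,0,0],
  [0,0,-0.001,0,0],
])

```text
time_s: 9.17
ee_pos: [442.3, 219.3, 18.4]
ee_rot: [-81.7, 90.0, -151.6]
force: [-2.4, -0.6, 2.9]
gripper_width: 0.6
```

```bash
python3 - <<'E'
from h import *
p=grab_frame("side");cv2.imwrite("pics/s2.png",cv2.resize(p["img"][180:380,180:480],(780,520)))
s=sensors.state(); print(s["ee_pos"],s["force"],s["time_s"])
E
```

```text
[442.39579366 219.26526602  18.38516543] [-2.85570784 -0.92792055  2.01584361] 9.2167
```

View pics/s2.png

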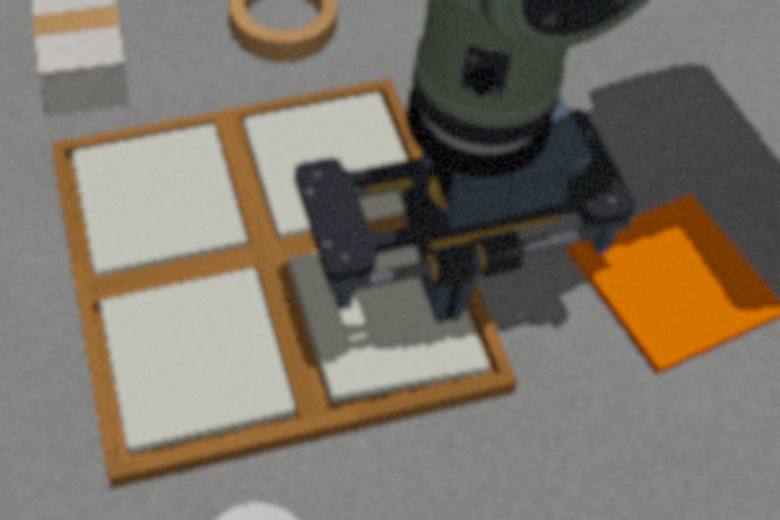

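The side crop shows the fingertips at (450,310) on D's right edge, which has given about 1.7 mm at 2–3 N. I'll press on to a clear tip.

play_rows([
  [0,0,-0.0003,0,0],
  [0,0,-0.0005,0,0],
  [0,0,-0.0007,0,0],
  [0,0,-0.0009,0,0],
  [0,0,-0.001,0,0],
  [0,0,-0.001,0,0],
  [0,0,-0.001,0,0],
  [0,0,-0.001,0,0],
])

```text
time_s: 9.88
ee_pos: [442.4, 219.3, 17.9]
ee_rot: [91.3, 90.0, 21.4]
force: [-3.6, -1.7, 7.3]
gripper_width: 0.3
```

play_rows([
  [0,0,-0.0002,0,0],
  [0,0,-0.0004,0,0],
  [0,0,-0.0005,0,0],
  [0,0,-0.0005,0,0],
  [0,0,-0.0005,0,0],
  [0,0,-0.0005,0,0],
  [0,0,-0.0005,0,0],
  [0,0,-0.0005,0,0],
])

```text
time_s: 10.55
ee_pos: [442.4, 219.3, 17.7]
ee_rot: [94.2, 90.0, 24.3]
force: [-4.4, -1.5, 10.9]
gripper_width: 0.2
```

```bash
python3 - <<'E'
from h import *
p=grab_frame("side");cv2.imwrite("pics/s3.png",cv2.resize(p["img"][260:350,280:390],(770,630),interpolation=cv2.INTER_CUBIC)[:600])
E
```

```text
(no output)
```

View pics/s3.png

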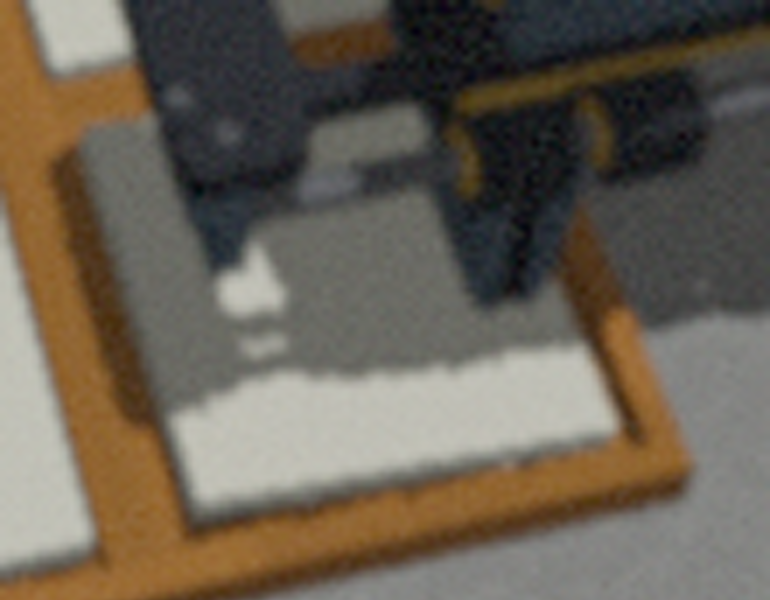

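The crop shows D clearly tipped: its left edge (170,420) stands proud and its right edge (600,380) is sunk to the rim. I'll lift off and go to its middle.

play_rows([
  [0,0,0.003,0,0],
  [0,0,0.007,0,0],
  [0,0,0.018,0,0],
  [0.012,0.004,0.02,0,0],
  [0.025,0.009,0.02,0,0],
  [0.033,0.012,0.02,0,0],
  [0.033,0.012,0.014,0,0],
  [0.033,0.012,0.008,0,0],
])

```text
time_s: 11.27
ee_pos: [475.6, 231.3, 24.3]
ee_rot: [89.4, 90.0, 19.5]
force: [-0.9, -0.7, -1.0]
gripper_width: 0.3
```

play_rows([
  [0,0,0,0,0],
  [0,0,-0.001,0,0],
  [0,0,-0.002,0,0],
  [0,0,-0.003,0,0],
  [0,0,-0.004,0,0],
  [0,0,-0.0045,0,0],
  [0,0,-0.0045,0,0],
  [0,0,-0.0045,0,0],
])

```text
time_s: 11.93
ee_pos: [475.5, 231.3, 20.5]
ee_rot: [85.1, 90.0, 15.2]
force: [0.9, 0.5, 1.5]
gripper_width: 0.7
```

play_rows([
  [0,0,-0.0003,0,0],
  [0,0,-0.0006,0,0],
  [0,0,-0.0009,0,0],
  [0,0,-0.0012,0,0],
  [0,0,-0.0015,0,0],
  [0,0,-0.0015,0,0],
  [0,0,-0.0015,0,0],
  [0,0,-0.0015,0,0],
])

```text
time_s: 12.6
ee_pos: [475.5, 231.4, 19.9]
ee_rot: [93.6, 90.0, 23.7]
force: [-1.2, -0.3, 8.4]
gripper_width: 0.4
```

play_rows([
  [0,0,-0.0003,0,0],
  [0,0,-0.0006,0,0],
  [0,0,-0.0009,0,0],
  [0,0,-0.0012,0,0],
  [0,0,-0.0015,0,0],
  [0,0,-0.0015,0,0],
  [0,0,-0.0015,0,0],
  [0,0,-0.0015,0,0],
])

```text
time_s: 13.27
ee_pos: [475.5, 231.3, 18.5]
ee_rot: [93.2, 90.0, 23.3]
force: [-2.0, -1.6, 9.4]
gripper_width: 0.4
```

play_rows([
  [0,0,-0.0003,0,0],
  [0,0,-0.0006,0,0],
  [0,0,-0.0009,0,0],
  [0,0,-0.0012,0,0],
  [0,0,-0.0015,0,0],
  [0,0,-0.0015,0,0],
  [0,0,-0.0015,0,0],
  [0,0,-0.0015,0,0],
])

```text
time_s: 13.93
ee_pos: [475.6, 231.4, 17.0]
ee_rot: [93.9, 90.0, 24.0]
force: [-1.9, -0.7, 7.7]
gripper_width: 0.6
```

play_rows([
  [0,0,-0.0003,0,0],
  [0,0,-0.0006,0,0],
  [0,0,-0.0009,0,0],
  [0,0,-0.0012,0,0],
  [0,0,-0.0012,0,0],
  [0,0,-0.0012,0,0],
  [0,0,-0.0012,0,0],
  [0,0,-0.0012,0,0],
])

```text
time_s: 14.6
ee_pos: [475.5, 231.3, 16.3]
ee_rot: [94.0, 89.9, 24.1]
force: [-3.8, -1.9, 11.7]
gripper_width: 0.4
```

play_rows([
  [0,0,-0.0003,0,0],
  [0,0,-0.0006,0,0],
  [0,0,-0.0006,0,0],
  [0,0,-0.0006,0,0],
  [0,0,-0.0006,0,0],
  [0,0,-0.0006,0,0],
  [0,0,-0.0006,0,0],
  [0,0,-0.0006,0,0],
])

```text
time_s: 15.27
ee_pos: [475.6, 231.4, 16.2]
ee_rot: [93.5, 89.9, 23.7]
force: [-4.4, -2.1, 16.6]
gripper_width: 0.6
```

play_rows([
  [0,0,-0.0003,0,0],
  [0,0,-0.0006,0,0],
  [0,0,-0.0008,0,0],
  [0,0,-0.0008,0,0],
  [0,0,-0.0008,0,0],
  [0,0,-0.0008,0,0],
  [0,0,-0.0008,0,0],
  [0,0,-0.0008,0,0],
])

```text
time_s: 15.93
ee_pos: [475.6, 231.4, 16.2]
ee_rot: [92.6, 89.9, 22.7]
force: [-5.4, -2.6, 21.8]
gripper_width: 0.4
```

play_rows([
  [0,0,0.001,0,0],
  [0,0,0.003,0,0],
  [0,0,0.01,0,0],
  [0,0,0.03,0,0],
  [0,0,0.06,0,0],
  [0,0,0.1,0,0],
  [0,0,0.14,0,0],
  [0,0,0.18,0,0],
])

```text
time_s: 16.6
ee_pos: [475.0, 231.1, 195.1]
ee_rot: [-89.5, 90.0, -159.4]
force: [0.4, 0.1, 0.3]
gripper_width: 0.5
```

play_rows([
  [-0.02,-0.03,0,0,0],
  [-0.03,-0.07,0,0,0],
  [-0.04,-0.11,0,0,0],
  [-0.05,-0.15,0,0,0],
  [-0.06,-0.19,0,0,0],
  [-0.07,-0.23,0,0,0],
  [-0.08,-0.27,0,0,0],
  [-0.08,-0.3,0,0,0],
])

```text
time_s: 17.27
ee_pos: [393.1, -70.9, 193.5]
ee_rot: [-77.5, 89.9, -147.4]
force: [0.3, 0.1, -0.3]
gripper_width: 0.4
```

```bash
python3 - <<'E'
from h import *
p=grab_frame("side");cv2.imwrite("pics/s4.png",cv2.resize(p["img"][190:370,190:400],(700,600),interpolation=cv2.INTER_CUBIC))
p=grab_frame("top");cv2.imwrite("pics/t4.png",p["img"])
E
```

```text
(no output)
```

View pics/s4.png

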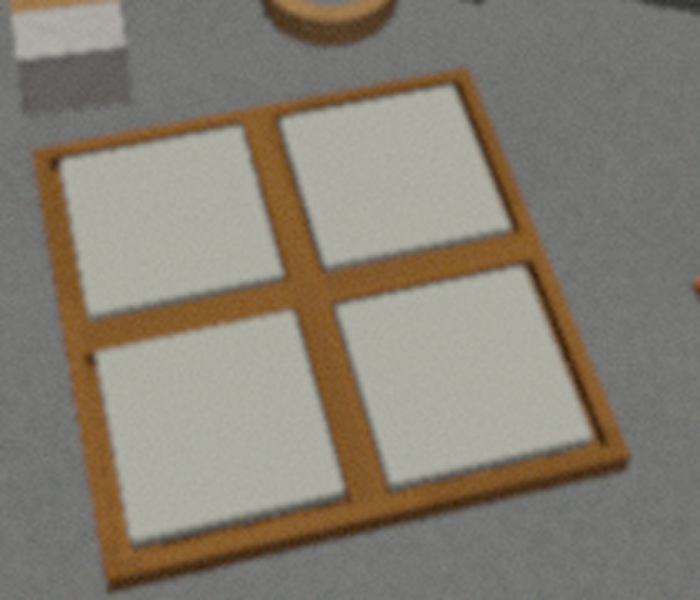

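View pics/t4.png

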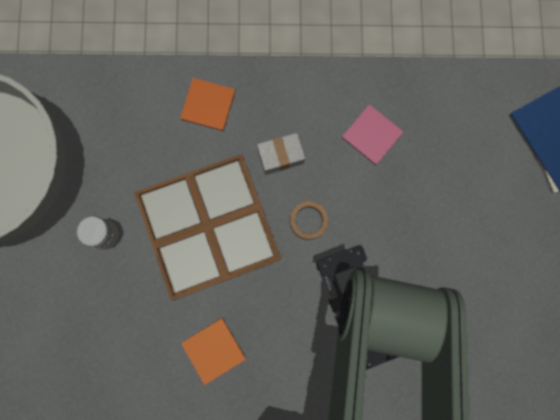

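The side crop shows all four tiles in place, with D (465,375) near flush. The top view shows the bystanders unmoved. I'll check D's height numerically against the start picture.

```bash
python3 - <<'E'
from h import *
p=grab_frame("side"); a0=cv2.imread("pics/side0.png")
def quad(im,pt):
    h=cv2.cvtColor(im,cv2.COLOR_BGR2HSV); m=((h[...,1]<60)&(h[...,2]>140)).astype(np.uint8)
    _,lab=cv2.connectedComponents(m); c=max(cv2.findContours((lab==lab[pt[1],pt[0]]).astype(np.uint8),0,1)[0],key=cv2.contourArea)
    from scipy.optimize import minimize
    c=c.reshape(-1,2); return c
c=np.array([554.05,195.3]);a=np.radians(20.2);u=np.array([np.cos(a),np.sin(a)]);v=np.array([-u[1],u[0]])
for n,i,j,pt in("A",1,-1,(241,256)),("B",1,1,(256,317)),("C",-1,-1,(308,242)),("D",-1,1,(330,301)):
    t=c+61*(i*u+j*v)
    for im,k in((a0,"start"),(p["img"],"now")):
        q=quad(im,pt); out=[]
        for z in(20,16):
            w=np.array([ray(p,x,z)[:2] for x in q],np.float32); r=cv2.minAreaRect(w)
            out+=[np.round(np.array(r[0])-t,1).tolist(),np.round(r[1],1).tolist(),round(r[2],1)]
        print(n,k,out)
E
```

```text
A start [[0.2, 0.1], [100.1, 99.9], 20.2, [0.9, -2.7], [100.7, 100.4], 20.2]
A now [[0.1, -0.3], [100.7, 100.6], 20.2, [0.8, -3.1], [101.3, 101.2], 20.2]
B start [[0.4, -0.6], [100.0, 100.5], 20.2, [0.8, -2.7], [100.6, 101.1], 20.2]
B now [[0.3, -0.5], [100.0, 100.7], 20.2, [0.8, -2.7], [100.6, 101.3], 20.2]
C start [[-0.4, -0.0], [99.2, 99.8], 20.1, [-0.4, -3.1], [99.8, 100.4], 20.1]
C now [[-0.2, -0.3], [99.8, 100.4], 20.3, [-0.2, -3.4], [100.4, 101.0], 20.3]
D start [[-0.1, -0.6], [99.3, 100.5], 20.2, [-0.3, -3.0], [99.8, 101.1], 20.2]
D now [[-0.0, 1.9], [99.5, 99.7], 20.1, [-0.2, -0.4], [100.1, 100.3], 20.1]
```

D's outline now fits at z=16 (4 mm lower) and is square and level. The other tiles have not changed.

```bash
python3 -c "
from h import *
print(job_done())"
```

```text
the job is handed in; nothing more can be done
None
```

The loose tile is now pressed home: it was the one at world (476, 231). I handed the job in at about 17.5 s, and the hand-in reported no verdict.

- **Search:** I pressed near the edge of two tiles. The first, at (518, 117), was firm, reading about 6 N with no give. The second gave way at 2–3 N and bottomed out about 2.4 mm down; the side picture showed it clearly tipped. I then pressed that edge on to 10.9 N, more than a light touch but below the stud's 12 N.
- **Pressing home:** I released it, then pushed at its middle. It slid about 4 mm at 8–12 N and stopped at z = 16.2 mm, where it held at 22 N without moving further.
- **Last checks:** With the arm withdrawn, the side picture fits this tile's face at z ≈ 16 mm, 4 mm lower than at the start, square and level. The other three tiles, tin, tape, carton and orange and pink look-alikes appear unmoved.

No check failed or disagreed. I did not press the other two tiles, because the rocker was already found.

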